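# Find the stamped job tray and push it to dispatch

### The job

Two yellow job trays stand side by side on the bench. With a fingertip, tip up first the left tray (the robot's left) and then the right one, where they stand, far enough to show the underside - pressing on the ledge at its front rocks a tray well up on its sloping front - hold each there a moment and let it down again. Then push the tray that has the black stamp underneath up to the green dispatch rail so that its back stands flat against the rail; leave the other tray where it stands, lift nothing off the table and leave everything else alone.

Things in the scene. Friction and masses are not known exactly. Their poses are not given: they have to be found in the camera images.
- tray_a: yellow open job tray; both look alike, one is stamped black underneath. x to its back (away from the robot at yaw 0), y left, z up; origin on the table. 130 mm wide; flat base x -65 to 45 mm, then a heel slopes up to the back wall (outer face x = 85). Walls 64 mm high, 4 thick; floor 4 mm, card and flat lenses fixed on it (to 7 mm). 0.24 to 0.38 kg
- tray_b: the other tray, same sizes and axes as tray_a. To push a tray, use its outer front rim or, from inside, the back wall (inner face at x = 81 mm, from 40 to 64 mm above the table; the floor rises to it from x = 45); pushed hard and high up it would tip forward
- tray_a_ledge (a point): centre of the finger ledge of tray_a (tray x = -90, z = 54 mm): a groove with rubber strip overhanging in front of the base, full width of the tray (y), floor 54 mm high, from x = -111 to -69 mm. Its outer rim (x -115 to -111) is 68 mm high, the wall behind it 64. Pressed with 4 to 15 N it goes down and towards the robot and the back of the tray rises
- tray_b_ledge (a point): centre of the finger ledge of tray_b (tray x = -90, z = 54 mm): a groove with rubber strip overhanging in front of the base, full width of the tray (y), floor 54 mm high, from x = -111 to -69 mm. Its outer rim (x -115 to -111) is 68 mm high, the wall behind it 64. Pressed with 4 to 15 N it goes down and towards the robot and the back of the tray rises
- tray_a_foot (a point): middle of the front edge of the base of tray_a (tray x = -65, z = 0), the edge it rocks on. From here the front slopes up to the outer rim (x = -115, z = 50 mm): fully tipped, at 45 degrees, this slope lies on the table. Let go, the tray falls back flat
- tray_b_foot (a point): middle of the front edge of the base of tray_b (tray x = -65, z = 0), the edge it rocks on. From here the front slopes up to the outer rim (x = -115, z = 50 mm): fully tipped, at 45 degrees, this slope lies on the table. Let go, the tray falls back flat
- tray_a_back (a point): middle of the lower edge of the back wall of tray_a (tray x = 85, z = 36 mm when flat)
- tray_b_back (a point): middle of the lower edge of the back wall of tray_b (tray x = 85, z = 36 mm when flat)
- stamp (a point): centre of the black stamp (40 x 90 mm, a yellow dot in the middle) on the underside of the sloping heel of the stamped tray (tray x = 65, z = 18 mm): hidden while the tray stands flat, facing away from the robot when it is tipped; it then rises by over 60 mm, and stays down when the other tray is tipped
- rail: fixed green dispatch rail beyond the trays, 20 mm thick (x), 620 mm long (y), 55 mm high, with a flat green strip on the table behind it. Origin under its centre; its x axis points away from the robot, its front face (towards the trays) is at x = -10 mm
- glasses_1: blue spectacles standing open to the left of the left tray, 135 mm wide, 130 mm long, 43 mm high; origin at the middle under the lenses
- glasses_2: copper-coloured spectacles, same size as the blue ones, to the right of the right tray; origin at the middle under the lenses
- pliers: small pliers with red grips lying flat between the trays, about 135 mm long, 12 mm high; origin under the rivet
- screwdriver: screwdriver lying to the right of the right tray, 130 mm long; origin underneath the middle
- screw_jar: clear jar with a white lid standing between the two trays, 44 mm across, 45 mm high; origin under its centre
- cleaner: white bottle with a blue cap, 50 mm across, 130 mm high, standing to the left of the left tray; origin under its centre
Things that resemble listed ones, but are neither listed nor needed, are in the scene too. Leave any grey look-alike of the tray_b alone.

How it is judged:
By the outcome, as a careful person would: the job done as asked, in the order asked, and still so for the second after the job is handed in, with the robot touching nothing.
It also fails if it takes over 64 s, if anything falls off the work surface, if the arm or the gripper's body presses on something with over 40 N, if the wrist force passes 120 N, or if a joint passes its speed limit or range.

### The arm

A 6-joint arm with a two-finger parallel gripper is mounted at the origin on the work surface. World frame = base frame: x ahead of the robot, y to its left, z up, the work surface at z = 0. Lengths are in mm, angles in rad, forces in N, time in s.
With the tool pointing down it reaches from about 350 to 975 mm from the base axis. Payload 7.1 kg.
Tool frame: the origin (TCP) lies on the front face of the gripper's body, between the roots of the fingers; the fingertips stand 80 mm ahead of it and the grasp point (between the pads) lies 61 mm ahead of it (env.tips_ahead is the distance from the TCP to the fingertips, in mm); z points along the fingers, y is the line along which they close (so a half turn about z gives the same grasp; the last joint's range is limited). The gripper opens to 88 mm and grips with 3 to 60 N. Pads are 20 mm wide; open, the fingers measure 115 mm over their backs; the gripper's body (75 mm by 178 mm) begins 61 mm behind the grasp point.
Start: joints at [-1.29, 0.423, 1.63, -0, 1.089, -0.019], TCP at [184.599, -597.1, 302.675] pointing down, gripper open.
Joint ranges: [-3, 3], [-0.9, 2.11], [0.09, 2.58], [-1.31, 4.45], [0.11, 2.69], [-2.54, 2.54]. Speed limits (rad/s): [2.39, 2.39, 3.01, 3.14, 3.14, 3.14].

### API

Orientations are given as a unit quaternion [x, y, z, w].
In Python, from station import env, set_gripper, viewer, workorder gives the robot as it stands. Calls block until the motion is done:
- env.reach(position, orientation): joint-space move of the TCP to a pose.
- env.move_l(position, rot=None, rate=150, f_stop=None): straight line of the TCP; rot=None keeps the orientation; rate is the mean speed in mm/s. With f_stop (N) it stops when the force on the tool has changed by that much, and returns True; else False.
- env.move_joints(angles): joint-space move.
- set_gripper(opening): finger opening in mm; the grip force is fixed at half the most; returns when the fingers have stopped.
- env.hold(seconds).
- env.ik(position, orientation): joint angles nearest the present ones, or None.
- env.read_state(): the state.
- viewer.camera(name): name is "scene" or "top" or "wrist"; returns the picture (400x640x3 uint8, blue, green, red); there is no depth.
- viewer.camera_params(name): a dict with "fx", "fy", "cx", "cy" (pixels), "pose" (4x4, takes a point from camera to world coordinates); the wrist camera has in their place "tool_from_camera" (4x4, takes a point from camera to tool coordinates, whose origin is the TCP and whose axes are the flange's). Camera axes: x right, y up, looking along -z (the intrinsics and any distortion apply to the point x, -y, -z); pixel columns grow to the right and rows downward; lengths in mm; the calibration is good to about 2 mm. A picture is of the moment at which its call begins: read the wrist's pose just before it. camera_params takes no time and is no camera call.
A pose or a line that the arm cannot do raises env.IKError and nothing moves.
- workorder.sign_off(): hands the job in; it is judged then, once.
The state is a dict: "time_s": time; "qpos": joint angles; "dq": joint speeds; "tau": joint torques, N m; "tool_pos": TCP position; "orientation": TCP orientation; "force": force on the tool from outside, world axes, zero at the start; "wrist_torque": the same for the moment, N m; "width": finger opening in mm; "grip_force": force on a finger pad.
Only numpy, scipy, OpenCV 4.12 (cv2) and the standard library are available. Lean on these libraries where they do the work, as an engineer would, in place of code of your own. Each camera call takes 0.05 s, during which the arm holds its last target. There are 200 camera calls.

## Working session

There is one attempt and no reset: what is moved stays moved. The work goes in short steps, each a Python script; the robot and the scene stay as the last script left them, time stands still between calls to the robot, and variables do not carry over. Pictures are saved under pics/ and viewed, at most 10 in all, crops included, and the job is handed in when it is done.

```bash
ls; mkdir -p pics; python3 - <<'E'
from station import env, viewer
import cv2, numpy as np
for n in ("scene","top"):
    im=viewer.camera(n); cv2.imwrite(f"pics/{n}0.png",im)
    p=viewer.camera_params(n); print(n,{k:(np.round(v,3).tolist()) for k,v in p.items()})
print(viewer.camera_params("wrist"))
s=env.read_state(); print(s)
E
```

```text
pics
scene {'fx': 501.889, 'fy': 501.889, 'cx': 321.818, 'cy': 197.789, 'pose': [[0.792, -0.32, 0.52, 1194.401], [0.61, 0.427, -0.667, -883.113], [-0.008, 0.846, 0.533, 784.725], [0.0, 0.0, 0.0, 1.0]]}
top {'fx': 467.945, 'fy': 467.945, 'cx': 314.42, 'cy': 206.701, 'pose': [[-0.017, 0.99, -0.14, 333.929], [-1.0, -0.015, 0.011, 6.479], [0.008, 0.14, 0.99, 1290.716], [0.0, 0.0, 0.0, 1.0]]}
{'fx': 353.8369866558278, 'fy': 353.8369866558278, 'cx': 319.6012034254355, 'cy': 197.89195817195403, 'tool_from_camera': array([[ 6.96961268e-04,  9.52037368e-01,  3.05980986e-01,
         8.53701900e+01],
       [ 9.99999706e-01, -7.61625545e-04,  9.19498858e-05,
        -1.29926921e+00],
       [ 3.20582662e-04,  3.05980832e-01, -9.52037619e-01,
        -8.21007009e+01],
       [ 0.00000000e+00,  0.00000000e+00,  0.00000000e+00,
         1.00000000e+00]])}
{'time_s': 0.1, 'qpos': array([-1.28999813e+00,  4.23807775e-01,  1.63058978e+00, -1.82793284e-05,
        1.08862222e+00, -1.89754658e-02]), 'dq': array([ 0.00163686, -0.00176024, -0.00274869,  0.0005599 ,  0.00057927,
       -0.00102188]), 'tau': array([-2.75456323e-04, -5.45617747e+01, -2.74323642e+01,  6.45002956e-02,
        1.88467460e-02, -2.79426632e-05]), 'tool_pos': array([ 184.49285159, -596.74231794,  301.96163922]), 'orientation': array([ 9.88787098e-01,  1.49330391e-01, -1.01171898e-04, -7.06397806e-04]), 'force': array([ 0.11303975, -0.26442564, -0.17384075]), 'wrist_torque': array([-0.02912864,  0.01832373, -0.03428093]), 'grip_force': 0.0, 'width': 87.69149425683831}
```

View pics/top0.png

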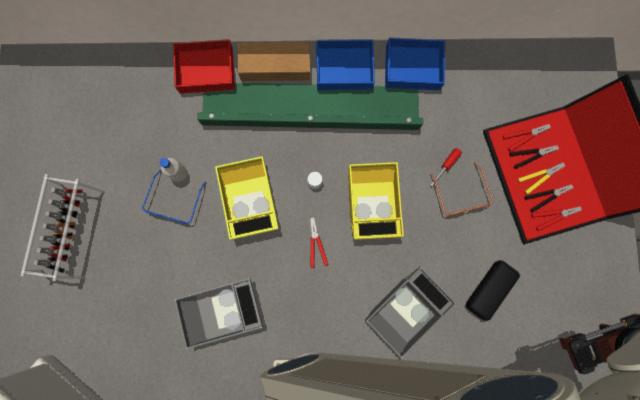

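View pics/scene0.png

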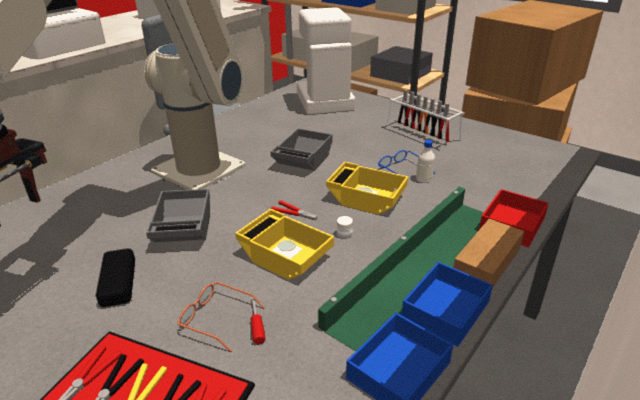

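The top view shows two yellow trays at about (247,197) on the left and (376,200) on the right. The grey look-alikes are at (220,313) and (410,312). The rail's front edge runs (198,120)-(422,126), and the jar is at (315,181) with the pliers at (318,240). In the scene view the trays' backs face the camera at (370,188) and (285,243), so a stamp would be visible when a tray is tipped.

```bash
cat > h.py <<'E'
import numpy as np, cv2
from station import env, set_gripper, viewer, workorder
from scipy.spatial.transform import Rotation as R
def cast(name,px,z):
    p=viewer.camera_params(name); T=np.array(p["pose"]); px=np.atleast_2d(px).astype(float)
    d=np.c_[(px[:,0]-p["cx"])/p["fx"],-(px[:,1]-p["cy"])/p["fy"],-np.ones(len(px))]@T[:3,:3].T
    return (T[:3,3]+d*((z-T[2,3])/d[:,2])[:,None])[:,:2]
def project(name,P):
    p=viewer.camera_params(name); T=np.array(p["pose"]); c=(np.atleast_2d(P)-T[:3,3])@T[:3,:3]
    return np.c_[p["cx"]-p["fx"]*c[:,0]/c[:,2],p["cy"]+p["fy"]*c[:,1]/c[:,2]]
def trays(im,z=66):
    hsv=cv2.cvtColor(im,cv2.COLOR_BGR2HSV)
    m=cv2.inRange(hsv,(22,110,70),(38,255,255))
    cs=[c for c in cv2.findContours(m,cv2.RETR_EXTERNAL,cv2.CHAIN_APPROX_NONE)[0] if cv2.contourArea(c)>1500]
    out=[]
    for c in cs:
        w=cast("top",c[:,0],z).astype(np.float32)
        (ctr,_,_)=r=cv2.minAreaRect(w); b=cv2.boxPoints(r); e=[b[1]-b[0],b[2]-b[1]]
        l=max(e,key=np.linalg.norm); s=min(e,key=np.linalg.norm); l=l*np.sign(l[0])
        yaw=np.arctan2(l[1],l[0]); u=l/np.linalg.norm(l)
        out.append((np.array(ctr)+15*u,yaw,np.linalg.norm(l),np.linalg.norm(s)))
    return sorted(out,key=lambda t:-t[0][1])
def rail(im):
    hsv=cv2.cvtColor(im,cv2.COLOR_BGR2HSV); m=cv2.inRange(hsv,(65,80,25),(90,255,255))
    n,l,st,_=cv2.connectedComponentsWithStats(m); k=1+np.argmax(st[1:,4]); m=l==k
    x0=st[k,0]+12; cols=np.arange(x0,st[k,0]+st[k,2]-12)
    rows=np.array([np.nonzero(m[:,c])[0].max()+.5 for c in cols])
    w=cast("top",np.c_[cols,rows],0); f=np.polyfit(w[:,1],w[:,0],1)
    return f,np.abs(w[:,0]-np.polyval(f,w[:,1])).max()
E
python3 - <<'E'
from h import *
im=cv2.imread("pics/top0.png")
for t in trays(im): print(t)
print(rail(im))
big=[]
for t in trays(im):
    c,y=t[:2]; rot=np.array([[np.cos(y),-np.sin(y)],[np.sin(y),np.cos(y)]])
    P=[np.r_[c+rot@[a,b],z] for a,b,z in [(-115,65,68),(-115,-65,68),(85,-65,64),(85,65,64),(-69,65,64),(-69,-65,64),(85,65,36),(85,-65,36),(45,-65,0)]]
    for n in("top","scene"):
        pass
    big.append(P)
out=[]
for n,(x0,y0,w,h) in {"top":(190,100,240,160),"scene":(220,120,240,160)}.items():
    I=cv2.resize(cv2.imread(f"pics/{n}0.png")[y0:y0+h,x0:x0+w],None,fx=3,fy=3,interpolation=cv2.INTER_CUBIC)[:, :]
    for P in big:
        for q in project(n,np.array(P)): cv2.circle(I,tuple(int(v) for v in (q-[x0-.0,y0])*3),3,(255,0,255),1)
    f,_=rail(im)
    for yy in(-280,280):
        for zz in(0,55):
            q=project(n,[np.polyval(f,yy),yy,zz])[0]; cv2.circle(I,tuple(int(v) for v in (q-[x0,y0])*3),4,(0,0,255),1)
    out.append(I[:, :])
cv2.imwrite("pics/c1.png",cv2.resize(np.vstack(out),None,fx=.6,fy=.6,interpolation=cv2.INTER_AREA))
E
```

```text
(array([550.01449203, 175.6717217 ]), np.float32(0.20401022), np.float32(201.44102), np.float32(133.5279))
(array([ 537.20919609, -166.1774866 ]), np.float32(0.04129616), np.float32(202.27704), np.float32(136.664))
(array([3.64010374e-02, 7.47383483e+02]), np.float64(2.7009224469109085))
```

View pics/c1.png

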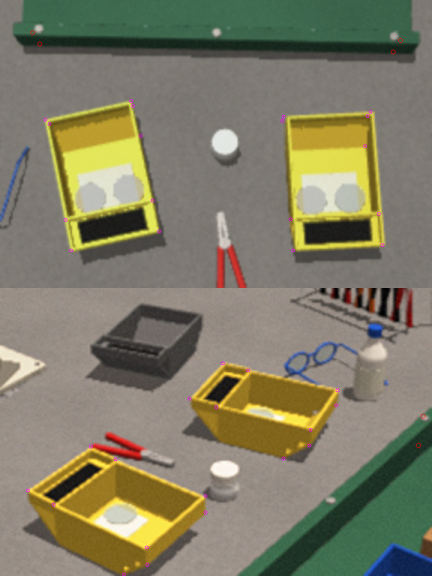

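Only the two yellow trays match the description, since the look-alikes are grey. The projected corners sit on the yellow rims in both views. Next I check that the tipping arcs are reachable.

```bash
cat >> h.py <<'E'
K=.25
def cpose(c,yaw,th,dz=0,px=-106):
    p,q=tip_pose(c,yaw,th,K*th,(px,0,54))
    return p+R.from_quat(q).as_matrix()@[10,0,0]+[0,0,dz],q
def show(tag): 
    s=env.read_state(); print(tag,"t%.1f"%s["time_s"],"F",np.round(s["force"],1),"tcp",np.round(s["tool_pos"],1))
    return s
def tip(i,deg=40):
    c,yaw=TR[i]
    assert all(env.ik(*cpose(c,yaw,np.radians(d))) is not None for d in range(0,deg+1,5))
    env.reach(*cpose(c,yaw,0,90)); show("above")
    p,q=cpose(c,yaw,0,12); env.move_l(p,q,rate=150)
    hit=env.move_l(cpose(c,yaw,0,-6)[0],rate=25,f_stop=3); s=show(f"contact {hit}")
    dz=s["tool_pos"][2]-cpose(c,yaw,0)[0][2]; print("dz",dz)
    degs=range(5,deg+1,5)
    top=0
    for d in degs:
        p,q=cpose(c,yaw,np.radians(d),dz-1); hit=env.move_l(p,q,rate=40,f_stop=35); s=show(d); top=d
        if hit: print("STOP"); break
    env.hold(.8)
    for n in("scene","top"): cv2.imwrite(f"pics/tip{i}_{n}.png",viewer.camera(n))
    show("held")
    return top,dz
def untip(i,top,dz):
    c,yaw=TR[i]
    for d in range(top-10,-1,-10): env.move_l(*cpose(c,yaw,np.radians(d),dz),rate=60)
    env.move_l(cpose(c,yaw,0,90)[0],rate=150); show("down")
E
python3 - <<'E'
from h import *
set_gripper(0); show("closed")
print(tip(0))
a=cv2.imread("pics/tip0_scene.png")[110:290,220:480]; cv2.imwrite("pics/t0c.png",cv2.resize(a,None,fx=2.5,fy=2.5))
E
```

```text
closed t1.4 F [ 0.1  0.2 -0.3] tcp [ 184.6 -597.1  302.7]
above t4.3 F [0.1 0.2 0.1] tcp [456.3 155.8 224.1]
contact True t5.5 F [-1.  -0.4  7. ] tcp [455.2 156.1 133.6]
dz -0.36548619899900814
5 t5.8 F [-11.1  -1.1  22.2] tcp [447.  154.4 129.2]
10 t6.1 F [-14.2  -0.4  21. ] tcp [439.8 152.9 124.8]
15 t6.5 F [-9.5 -1.9 13.2] tcp [434.9 151.7 120. ]
20 t6.8 F [-7.3 -2.   8. ] tcp [431.3 151.  115.4]
25 t7.1 F [-5.1 -0.7  4.5] tcp [428.2 150.5 110.6]
30 t7.4 F [-2.1 -0.7  2.3] tcp [425.2 149.9 105.6]
35 t7.8 F [-1.9 -1.1  1.6] tcp [421.2 149.1 100. ]
40 t8.0 F [-3.  -1.2  5.2] tcp [418.5 148.4  96.6]
STOP
held t8.9 F [-4.8 -0.7  4.6] tcp [418.6 148.4  96.7]
(40, np.float64(-0.36548619899900814))
```

View pics/t0c.png

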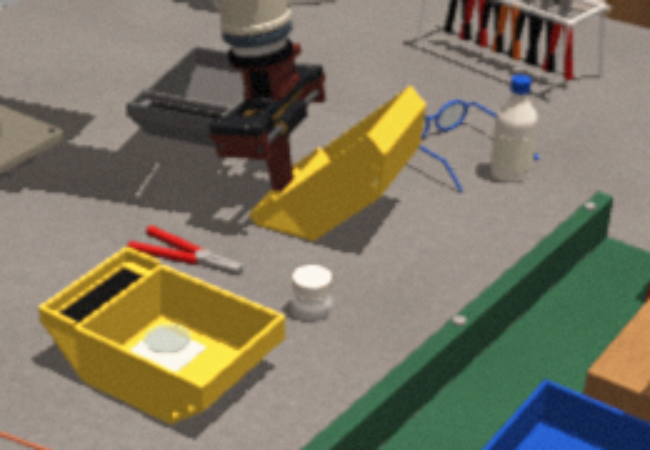

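The left tray is tipped to about 40-45°. Its heel, the quad around (400,145) in the crop, is plain yellow with no stamp. I let it down and tip the right tray.

```bash
python3 - <<'E'
from h import *
untip(0,40,-.37)
im=viewer.camera("top"); print(trays(im))
print(tip(1,38//5*5+5 if 0 else 40))
a=cv2.imread("pics/tip1_scene.png")[110:290,220:480]; cv2.imwrite("pics/t1c.png",cv2.resize(a,None,fx=2.5,fy=2.5))
E
```

```text
down t11.1 F [0.7 0.1 0.4] tcp [455.1 156.  223.3]
[(array([ 537.43466091, -166.16814977]), np.float32(0.041296054), np.float32(202.42688), np.float32(136.664))]
above t12.4 F [ 0.5  0.  -0.1] tcp [ 441.4 -169.5  223.7]
contact True t13.6 F [-2.2 -0.8  7.8] tcp [ 440.7 -170.3  133.8]
dz -0.23164132408658133
5 t13.9 F [-11.5  -4.2  24.3] tcp [ 432.9 -170.5  129.7]
10 t14.3 F [-15.7  -5.6  24.2] tcp [ 425.8 -170.5  125.4]
15 t14.6 F [-11.   -1.   12.9] tcp [ 420.4 -170.1  120.4]
20 t14.9 F [-7.  -0.4  7.6] tcp [ 416.4 -170.6  115.6]
25 t15.2 F [-5.4  0.8  4. ] tcp [ 413.  -171.1  110.8]
30 t15.6 F [-1.1  0.4  1.5] tcp [ 409.7 -171.6  105.7]
35 t15.9 F [-2.  -0.8  2.1] tcp [ 405.8 -171.7  100.2]
40 t16.1 F [-3.6 -1.   4.7] tcp [ 403.1 -171.5   96.9]
STOP
held t17.0 F [-4.7  1.3  5.2] tcp [ 403.3 -171.5   96.8]
(40, np.float64(-0.23164132408658133))
```

View pics/t1c.png

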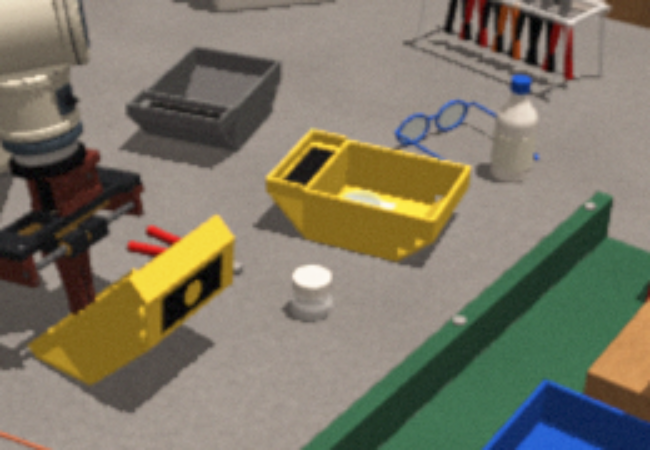

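The right tray carries the black stamp with a yellow dot, at (193,292) in the crop. I let it down, clear the view and measure again for the push.

```bash
python3 - <<'E'
from h import *
untip(1,40,-.23)
c,y=TR[1]
p,q=cpose(c,y,0,90); env.move_l(p+[-40,0,20],rate=150)
set_gripper(88)
im=viewer.camera("top"); cv2.imwrite("pics/top2.png",im); print(trays(im), rail(im))
s=viewer.camera("scene"); cv2.imwrite("pics/scene2.png",s); show("x")
cv2.imwrite("pics/c2.png",cv2.resize(im[90:290,180:480],None,fx=2.6,fy=2.6))
E
```

```text
down t19.2 F [-0.3 -0.1 -1.1] tcp [ 440.4 -169.9  223.3]
[(array([550.75967693, 175.82020521]), np.float32(0.2040279), np.float32(201.8186), np.float32(133.54164)), (array([ 552.97479248, -167.20913017]), np.float32(0.00027714542), np.float32(173.20926), np.float32(135.38531))] (array([3.62651800e-02, 7.47574865e+02]), np.float64(2.650432359155161))
x t21.2 F [-0.2  0.5  0.3] tcp [ 401.3 -170.1  244. ]
```

View pics/c2.png

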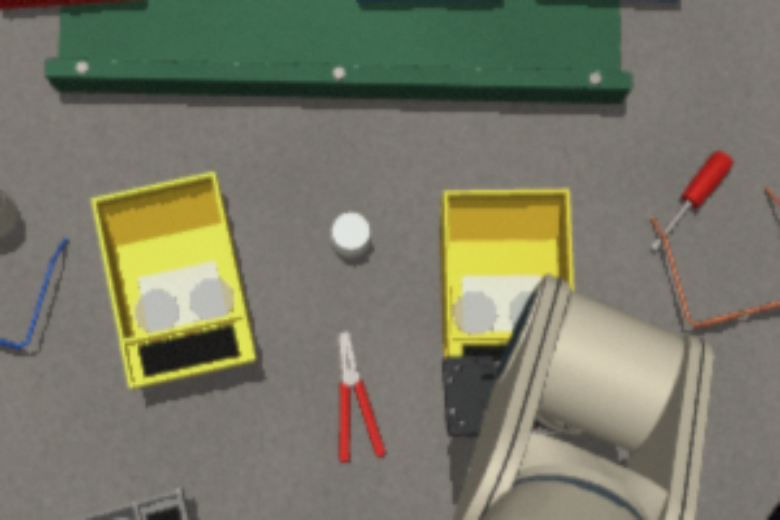

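Both trays are back flat where they stood: left at (174,280), right at (507,270) in the crop. I now push the right tray with the open fingers on its outer front rim, turning it by −0.08 rad to the rail's yaw.

```bash
python3 - <<'E'
from h import *
c,y=np.array(TR[1][0]),TR[1][1]; yr=-.0363; n=np.array([np.cos(yr),np.sin(yr),0])
quat=lambda a:R.from_matrix(rz(a)@np.diag([1.,-1,-1])).as_quat()
z=44+80
s=np.r_[c,0]+rz(y)@[-136,0,0]; s[2]=z
print(env.ik(s,quat(y)), env.ik(s+130*n,quat(yr)))
env.move_l(s+[0,0,70],quat(y),rate=150)
env.move_l(s,rate=120); show("behind")
env.move_l(s+rz(y)@[13,0,0],rate=40); show("touch")
p=s+rz(y)@[13,0,0]
print(env.move_l(p+75*n,quat(yr),rate=40,f_stop=15)); show("rot")
print(env.move_l(p+150*n,rate=25,f_stop=10)); show("rail")
env.hold(.3); show("held")
cv2.imwrite("pics/push.png",viewer.camera("scene"))
cv2.imwrite("pics/c3.png",cv2.resize(cv2.imread("pics/push.png")[150:350,200:460],None,fx=2.6,fy=2.6))
E
```

```text
[-4.31697767e-01  4.79831484e-01  2.13577971e+00 -4.44089210e-16
  5.25981464e-01  1.09809856e+00] [-3.42021096e-01  5.93217248e-01  1.86785195e+00 -4.44089210e-16
  6.80523453e-01  1.26507523e+00]
behind t22.4 F [ 0.3 -0.2 -0.2] tcp [ 401.7 -171.9  124.6]
touch t22.9 F [ 0.6  0.9 -0.1] tcp [ 414.7 -171.3  124.2]
False
rot t24.9 F [-1.5  0.2 -1.4] tcp [ 489.2 -174.   124.1]
True
rail t26.5 F [ 0.   0.3 -0.8] tcp [ 525.4 -175.2  123.7]
held t26.8 F [-0.4 -0.4 -0.1] tcp [ 524.1 -174.9  123.3]
```

View pics/c3.png

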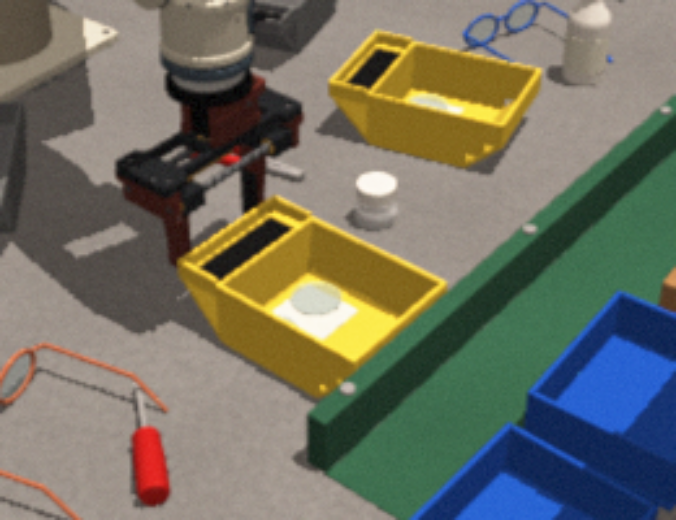

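The tray's back is at the rail around (390,340) in the crop. The force spike stopped the push and the arm eased off, so I press again slowly to seat the tray, then back off and check.

```bash
python3 - <<'E'
from h import *
n=np.array([np.cos(-.0363),np.sin(-.0363),0])
for f in (6,8):
    p=env.read_state()["tool_pos"]
    print(env.move_l(p+14*n,rate=10,f_stop=f)); show("press")
s=env.read_state()["tool_pos"]; env.move_l(s+2*n,rate=8,f_stop=12); env.hold(.4); show("seat")
p=env.read_state()["tool_pos"]
env.move_l(p-25*n,rate=60); env.move_l(p-25*n+[0,0,150],rate=200)
j=env.read_state()["qpos"].copy(); j[0]=-1.4; env.move_joints(j); show("away")
im=viewer.camera("top"); sc=viewer.camera("scene")
print(trays(im),rail(im))
cv2.imwrite("pics/c4.png",np.hstack([cv2.resize(im[100:260,340:440],(375,600)),cv2.resize(sc[190:310,260:345],(425,600))]))
E
```

```text
True
press t27.4 F [ 0.  -1.   0.2] tcp [ 525.6 -174.8  122.9]
True
press t27.9 F [ 0.4 -0.  -1.5] tcp [ 525.9 -174.6  122.3]
seat t28.7 F [-6.6  0.1  5.1] tcp [ 526.5 -174.6  122. ]
away t32.1 F [ 0.1 -0.5  0.5] tcp [ 102.2 -520.2  271.1]
[(array([550.75967693, 175.82020521]), np.float32(0.2040279), np.float32(201.8186), np.float32(133.54164)), (array([ 651.2055521 , -178.13532221]), np.float32(-0.027986722), np.float32(202.45941), np.float32(135.86269))] (array([-2.33380101e-03,  7.53058241e+02]), np.float64(16.028928972184758))
```

View pics/c4.png

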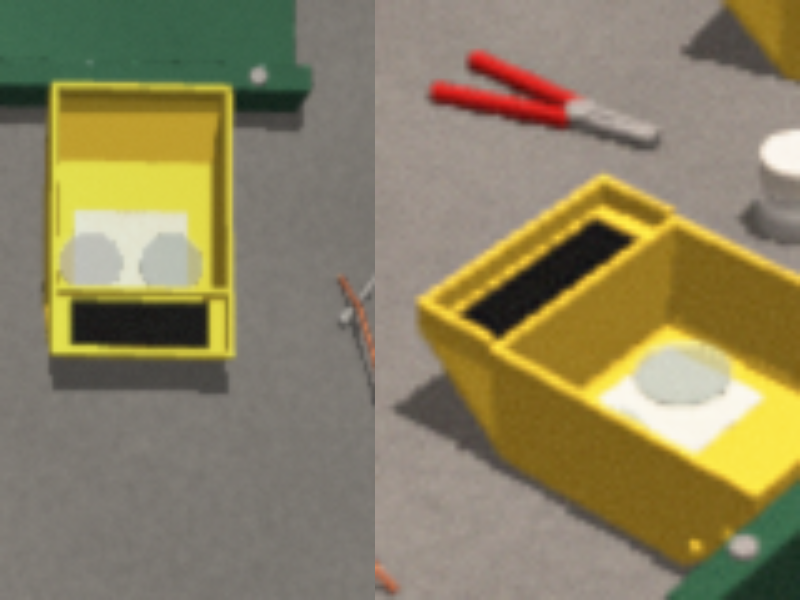

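The tray stands at the rail, parallel to it to within about 0.5°, which is the limit of the pixels. To be sure it is flush, I give one gentle central push with the closed fingers, which leaves it free to align itself.

```bash
python3 - <<'E'
from h import *
yr=-.0363; n=np.array([np.cos(yr),np.sin(yr),0]); q=R.from_matrix(rz(yr)@np.diag([1.,-1,-1])).as_quat()
p=np.array([526.3,-174.6,122])
set_gripper(0)
env.reach(p-25*n+[0,0,100],q); env.move_l(p-25*n,rate=150); env.move_l(p-5*n,rate=60)
print(env.move_l(p+6*n,rate=12,f_stop=6)); show("a")
s=env.read_state()["tool_pos"]; env.move_l(s+2.5*n,rate=8,f_stop=14); env.hold(.4); show("seat")
s=env.read_state()["tool_pos"]; env.move_l(s-25*n,rate=60); env.move_l(s-25*n+[0,0,150],rate=200)
j=env.read_state()["qpos"].copy(); j[0]=-1.4; env.move_joints(j); show("away")
im=viewer.camera("top"); print(trays(im)); cv2.imwrite("pics/top5.png",im)
E
```

```text
True
a t37.3 F [-0.6 -0.1 -0.3] tcp [ 525.4 -174.5  121.6]
seat t38.2 F [-7.4 -1.1  6.9] tcp [ 526.  -174.4  121.3]
away t41.6 F [-0.1  0.4  0.6] tcp [ 102.4 -519.7  270.4]
[(array([550.75967693, 175.82020521]), np.float32(0.2040279), np.float32(201.8186), np.float32(133.54164)), (array([ 651.2055521 , -178.13532221]), np.float32(-0.027986722), np.float32(202.45941), np.float32(135.86269))]
```

```bash
python3 -c "
from station import workorder
print(workorder.sign_off())"
```

```text
the job is handed in; nothing more can be done
None
```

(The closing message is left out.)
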